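Load test cassettes into the sloping reader chute

TASK

Load both test cassettes from the tray into the sloping feed chute, one behind the other and touching, wells up and each with its low tongue leading downhill: lay each on the open apron at the top and push it down the chute from behind, in under the lips. Push the pair on until you feel the stiff plunger hidden in the hood give, press that in by about 10 mm, never to its end stop, then let go and leave them there. Leave the two red-capped specimen pots standing where they are.

Things in the scene. Friction and masses are not known exactly. Their poses are not given: they have to be found in the camera images.
- cassette_a: white test cassette, loose, 0.10 to 0.20 kg, 90 mm long (x), 60 wide: a block 30 high (x -45 to +19, amber wells on top) with a low tongue at the +x end (x +19 to +45, 50 wide, 14 high, brass strips). Origin: centre of the underside of the whole 90 mm; +x to the tongue, z up. Lies flat in the tray, wells up. Grasp the block across its 60 mm width. Either cassette may go first.
- cassette_b: the other cassette, the same in every way
- cassette_a_nose (a point): middle of the end face of the tongue of cassette_a (x +45 mm, 7 above its underside)
- cassette_a_tail (a point): middle of the flat full-height rear face of cassette_a (x -45 mm, 15 above its underside); this is the face to push
- cassette_b_nose (a point): the same point of cassette_b's tongue
- cassette_b_tail (a point): the same point of cassette_b's rear face
- channel: aluminium chute, fixed, sloping 15 degrees down along its +x. Origin: upper (mouth) end, centre of the floor's top face, 130 mm above the bench; x down the slope, y across, z square to the floor (the slope is in the orientation). Floor from x -6 to 372 mm. x 0 to 110 is the open apron: only two 6 mm high side guides, from x 20 on, narrowing from 78 to 64 mm apart; nothing overhead.
- throat (a point): where the tube-like channel begins, on the floor's centre line, 110 mm down the chute's x. From here the channel is 64 mm wide and 34 high inside, under two lips 4 mm thick (tops 38 mm above the floor) with a slot 51 mm wide open between them, through which closed fingertips can reach down and push. No grip across a cassette fits inside.
- hood (a point): where the white hood begins that closes the channel to its lower end, on the floor's centre line 210 mm down the chute's x. Hood roof 60 mm above the floor, outside width 100 mm. A thin rod on the plunger shows at its lower end.
- tray: pale blue open tray, fixed, 250 (x) by 340 (y) mm, walls 24 high and 4 thick, floor 4 to 5 mm thick; origin at the centre of its underside. The cassettes and one pot start in it. Chute and tray swap sides between setups.
- plunger (a joint): travel of the plunger in the hood, m: 0 at the start, grows as cassettes push it downhill, end stop 0.024. It resists with about 7 N of friction (the cassettes' own drag is 1 to 3 N together) and stays where pushed. Its face starts at an unknown place 312 to 347 mm down the chute's x, hidden in the hood: feel for it, or see this value begin to grow.
- pot_tray: specimen pot with a red cap, loose, 62 mm in diameter, 68 high, standing in the tray; origin at the centre of its underside
- pot_bench: an identical pot standing on the bench between tray and chute
There are look-alikes about, which are no part of the job. What is shaped like the cassette_a but blue or purple is not meant.

How it is judged:
By the outcome, as a careful person would: the job done as asked, in the order asked, and still so for the second after the job is handed in, with the robot touching nothing.
It also fails if it takes over 66 s, if anything falls off the work surface, if the arm or the gripper's body presses on something with over 40 N, if the wrist force passes 120 N, or if a joint passes its speed limit or range.

ROBOT

A 6-joint arm with a two-finger parallel gripper is mounted at the origin on the work surface. World frame = base frame: x ahead of the robot, y to its left, z up, the work surface at z = 0. Lengths are in mm, angles in degrees, forces in N, time in s.
With the tool pointing down it reaches from about 425 to 925 mm from the base axis. Payload 12.5 kg.
Tool frame: the origin (TCP) lies at the very end of the fingers, on their centre line; the grasp point (between the pads) lies 19 mm behind it; z points along the fingers, x is the direction in which the jaws open and shut, and the axes are right-handed (so a half turn about z gives the same grasp; the last joint's range is limited). The gripper opens to 85 mm and grips with 20 to 120 N. Pads are 22 mm wide; open, the fingers measure 114 mm over their backs; the gripper's body (76 mm by 85 mm) begins 54 mm behind the grasp point. The pads swing forward as they close: fully open they stand 13 mm farther back than shut.
Start: joints at [-76.41, 28.126, 89.318, -0, 62.55, -6.05], TCP at [210.101, -588.644, 231.327] pointing down, gripper open.
Joint ranges: [-177.58, 177.58], [-47.91, 125.51], [2.72, 160], [-65.01, 245.01], [3.68, 167.84], [-153.87, 153.87]. Speed limits (degrees/s): [127.2, 127.2, 159.86, 180, 180, 180].

INTERFACE

Orientations are given as [roll, pitch, yaw] about the fixed x, y, z axes, in that order (R = Rz(yaw) Ry(pitch) Rx(roll)).
In Python, from rig import r gives the robot as it stands. The module is installed in compiled form; this text tells all that it offers.
- The arm moves only by the tool drive_tool, never from a script. Its argument "steps" is a list of rows, each a list of 7 numbers: the shift along the tool's x, y, z normalised to -1 to 1, where 1 is 2.5 cm, then the turn, a rotation vector about the tool's x, y, z normalised to -1 to 1, where 1 is 60 degrees, then the opening, from 0 (shut) to 1 (fully open). A call has 1 to 8 rows; each row shifts and turns the commanded pose from where the row before left it, along the tool's axes as they then stand; what a row does not reach is not made up. A row lasts 1/8 s, in which the tool goes at most 62.5 mm and 10.7 degrees, less where a joint would pass 70% of its speed; a pose out of reach is approached as far as the arm can. A call with a number of a shift or a turn outside -1 to 1 is refused whole. A call with a gripper value outside its range is refused whole. The fingers move at their own pace and stop on an object; "grip_force" is the grip in N (left out, the last holds). Time passes only in rows, so rows that do not move let the fingers close. It gives the time, the measured TCP pose, the force and the opening at its end, in the units of the state.
- r.get_obs(): the state, without advancing time (a new reading comes with each control period).
- r.grab_frame(name): name is "scene" or "top"; returns the picture (400x640x3 uint8, blue, green, red); there is no depth.
- r.calibration(name): a dict with "mtx" (3x3 intrinsics, pixels), "extrinsics" (4x4, takes a point from world to camera coordinates). Camera axes: x right, y up, looking along -z (the intrinsics and any distortion apply to the point x, -y, -z); pixel columns grow to the right and rows downward; lengths in mm; the calibration is good to about 2 mm. A picture is of the moment at which its call begins. calibration takes no time and is no camera call.
- r.finish_job(): hands the job in, once; it reports no verdict.
Trained networks look in the newest picture that a camera, given by its name, has taken for a name from the list of things; names that differ only in an ending like _2 or _b are one class to them, and where a whole thing is asked for, a point or a joint stands for the part that bears it (a point fixed in the world has none). Each returns a list of dicts, best first, with "p" (0 to 1); they miss things now and then, are a little off and sometimes report something else, mostly with a low value. They report only what shows in the picture. A call takes as long as a camera call. They do not tell look-alikes from the thing itself.
- r.find_in(camera, thing): "location" ([x, y, z] in mm, in world coordinates, good to about 4 mm: the middle of the surface that is visible of it).
The state is a dict: "t": time; "joints": joint angles; "qvel": joint speeds; "joint_torque": joint torques, N m; "ee_pos": TCP position; "tool_rot": TCP orientation; "ft_force": force on the tool from outside, world axes, zero at the start; "wrist_torque": the same for the moment, N m; "gripper_width": finger opening in mm.
Only numpy, scipy, OpenCV 4.12 (cv2) and the standard library are available. Lean on these libraries where they do the work, as an engineer would, in place of code of your own. Each camera call takes 0.05 s, during which the arm holds its last target. There are 200 camera calls.

## Working session

There is one attempt and no reset: what is moved stays moved. The work goes in short steps, Python scripts to look and compute and a tool call to move; the robot and the scene stay as the last step left them, time stands still between calls to the robot, and variables do not carry over. Pictures are saved under pics/ and viewed, about 8 in all and at most 12, crops included, and the job is handed in when it is done.

Besides the shell and the picture viewer there is one more tool, called as name(argument=value, ...) on one line, values as JSON. drive_tool: Moves the arm, as the interface text tells. Scaled input: -1 to 1 covers 2.5 cm each way for a shift and 60 degrees each way for a turn. Its arguments: {"type":"object","properties":{"steps":{"type":"array","items":{"type":"array","items":{"type":"number","minimum":-1,"maximum":1}}},"grip_force":{"type":"number"}},"required":["steps"]}

```bash
mkdir -p pics; python3 - <<'E'
from rig import r
import cv2,numpy as np
for c in ("scene","top"):
    cv2.imwrite(f"pics/{c}0.png",r.grab_frame(c))
    k=r.calibration(c);print(c,np.round(k["mtx"],1).tolist(),np.round(k["extrinsics"],3).tolist(),[x for x in k])
    for t in ("cassette_a","cassette_a_nose","cassette_a_tail","channel","throat","hood","tray","pot_tray"):
        print(t,[(np.round(d["location"]).tolist(),round(d["p"],2)) for d in r.find_in(c,t)])
print(r.get_obs())
E
```

```text
scene [[373.1, 0.0, 315.8], [0.0, 373.1, 205.9], [0.0, 0.0, 1.0]] [[-0.819, 0.573, 0.017, 429.509], [-0.383, -0.568, 0.728, 32.701], [0.427, 0.59, 0.685, -1237.39], [0.0, 0.0, 0.0, 1.0]] ['mtx', 'extrinsics']
cassette_a [([552.0, -342.0, 35.0], 0.96), ([340.0, -193.0, 29.0], 0.75), ([200.0, -291.0, 26.0], 0.68), ([549.0, -209.0, 36.0], 0.67)]
cassette_a_nose [([547.0, -204.0, 38.0], 0.87), ([406.0, -620.0, 30.0], 0.87), ([198.0, -288.0, 31.0], 0.68), ([338.0, -194.0, 28.0], 0.57)]
cassette_a_tail [([544.0, -206.0, 34.0], 0.9), ([340.0, -188.0, 34.0], 0.86), ([407.0, -623.0, 25.0], 0.81), ([197.0, -288.0, 28.0], 0.68)]
channel [([654.0, 232.0, 110.0], 0.98)]
throat [([660.0, 232.0, 113.0], 0.7)]
hood [([656.0, 235.0, 106.0], 0.61)]
tray [([590.0, -254.0, 5.0], 0.72), ([546.0, -205.0, 39.0], 0.17)]
pot_tray [([555.0, -340.0, 37.0], 0.37)]
top [[515.4, 0.0, 319.9], [0.0, 515.4, 201.7], [0.0, 0.0, 1.0]] [[0.021, -1.0, 0.005, -109.867], [0.994, 0.021, 0.112, -474.876], [-0.112, 0.003, 0.994, -1621.095], [0.0, 0.0, 0.0, 1.0]] ['mtx', 'extrinsics']
cassette_a [([336.0, -194.0, 26.0], 0.93),
[... 539 characters left out ...]
[627.0, 230.0, 111.0], 0.29)]
{'t': 0.9, 'joints': array([-7.64110675e+01,  2.81221783e+01,  8.93165959e+01,  6.42607827e-04,
        6.25477994e+01, -6.04904579e+00]), 'qvel': array([ 0.00862389,  0.01815729,  0.10926913,  0.0818743 ,  0.01326392,
       -0.03518061]), 'joint_torque': array([ 2.25252734e-04, -6.18259263e+01, -2.61846811e+01, -1.03430182e-04,
        3.48099456e-04,  8.57476095e-06]), 'ee_pos': array([ 210.09438592, -588.66985372,  231.38461174]), 'tool_rot': array([ 1.79999152e+02, -1.34117739e-02, -7.03623178e+01]), 'ft_force': array([-0.66584077,  0.45399116, -0.45265237]), 'wrist_torque': array([-0.00303982, -0.00603473,  0.03026077]), 'gripper_width': 85.38668172705867}
```

View pics/scene0.png

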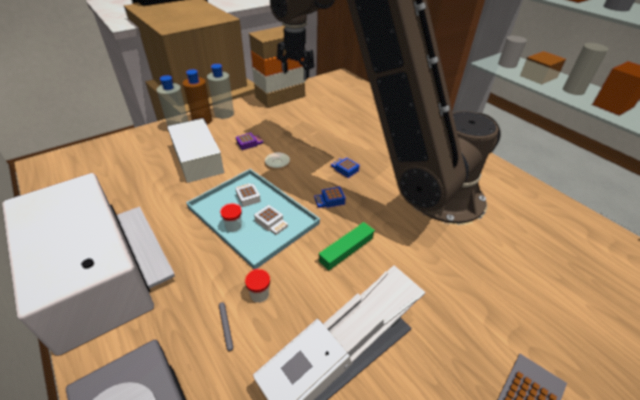

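View pics/top0.png

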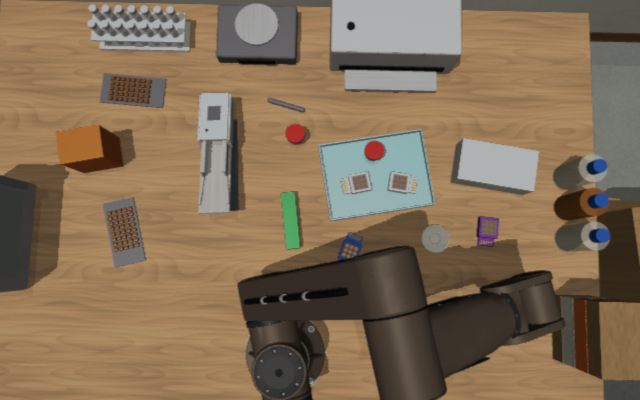

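The top view shows white cassettes at (360,183), tongue to the left (+y), and at (401,183), tongue to the right. The pots are at (374,150) and (295,133). The chute runs from its mouth (214,211) to the hood (214,95), downhill along world +x. I'll enlarge these areas.

```bash
cat > h.py <<'E'
import numpy as np,cv2
from rig import r
def ray(c,uv):
    k=r.calibration(c);E=k["extrinsics"];R=E[:3,:3];t=E[:3,3]
    d=np.linalg.inv(k["mtx"])@[uv[0],uv[1],1];d=R.T@(d*[1,-1,-1]);return -R.T@t,d
def onz(c,uv,z):
    o,d=ray(c,uv);return o+d*(z-o[2])/d[2]
def proj(c,P):
    k=r.calibration(c);E=k["extrinsics"];p=E[:3,:3]@np.asarray(P,float)+E[:3,3];p=k["mtx"]@(p*[1,-1,-1]);return p[:2]/p[2]
E
python3 - <<'E'
import cv2,numpy as np
im=cv2.imread("pics/top0.png")
a=cv2.resize(im[125:225,315:440],None,fx=4,fy=4,interpolation=cv2.INTER_CUBIC)
b=cv2.resize(im[85:225,185:250],None,fx=4,fy=4,interpolation=cv2.INTER_CUBIC)
o=np.zeros((560,770,3),np.uint8);o[:400,:500]=a;o[:,505:765]=b
cv2.imwrite("pics/crop1.png",o)
E
```

```text
(no output)
```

View pics/crop1.png

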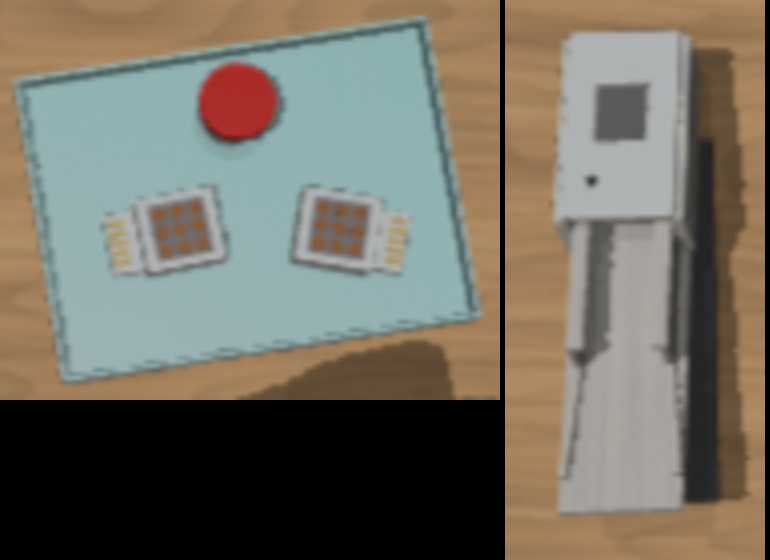

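```bash
cat > fit.py <<'E'
from h import *
from scipy.optimize import least_squares,minimize
from scipy.spatial.transform import Rotation as Ro
P=[((-6,0,0),(620,512)),((210,50,60),(555,217)),((210,-50,60),(675,218)),((372,50,60),(567,32)),((372,-50,60),(681,34))]
def T(q):return Ro.from_euler("xyz",[0,15,q[2]],degrees=True).as_matrix(),np.array([q[0],q[1],130])
def res(q):
    R,t=T(q);return np.concatenate([proj("top",R@np.array(p)+t)-((np.array(u)-[505,0]-1.5)/4+[185,85]) for p,u in P])
s=least_squares(res,[420,230,0]);print("chute",s.x.round(2),s.fun.round(2))
R,t=T(s.x)
im=cv2.imread("pics/top0.png")[125:225,315:440]
S=6;a=cv2.resize(im,None,fx=S,fy=S,interpolation=cv2.INTER_CUBIC).astype(int)
# tray teal: red clearly below blue
teal=((a[...,0]-a[...,2])>25)
m=(~teal).astype(np.uint8)
box=lambda x0,x1,w,h:[(x,y,z) for x in(x0,x1) for y in(-w/2,w/2) for z in(0,h)]
def mask(q):
    Rz=Ro.from_euler("z",q[2],degrees=True).as_matrix();o=np.zeros(m.shape,np.float32)
    for b in (box(-45,19,60,30),box(19,45,50,14)):
        pts=np.array([proj("top",Rz@np.array(p)+[q[0],q[1],4.5]) for p in b])
        pts=((pts-[315,125]+.5)*S-.5).astype(np.float32)
        cv2.fillConvexPoly(o,np.round(cv2.convexHull(pts)*16).astype(np.int32),1,shift=4)
    return o
for nm,uv,yaw,x0 in (("L",(357,184),98,(95,175,235,285)),("R",(403,183),-98,(280,175,420,285))):
    k=np.zeros_like(m);l,tp,rr,bt=[int(v*S/4) for v in x0];k[tp:bt,l:rr]=m[tp:bt,l:rr]
    c=onz("top",uv,20)
    b=min((minimize(lambda q:np.abs(mask(q)-k).sum(),[c[0],c[1],yaw+d],method="Nelder-Mead",options=dict(initial_simplex=[[c[0],c[1],yaw+d],[c[0]+8,c[1],yaw+d],[c[0],c[1]+8,yaw+d],[c[0],c[1],yaw+d+8]])) for d in(-4,4)),key=lambda z:z.fun)
    print(nm,b.x.round(1),b.fun,k.sum())
for n,uv,z in(("pot_tray",(315+237/4,125+101/4),73),("pot_bench",(295,133),68)):print(n,onz("top",uv,z).round())
print("tray corners",[onz("top",(315+u/4,125+v/4),24).round().tolist() for u,v in((18,80),(425,20),(480,317),(65,380))])
E
python3 fit.py
```

```text
chute [431.57 218.89   3.  ] [-0.4  -0.06 -1.45  0.41  1.62 -0.83 -1.56  0.95  1.8  -0.47]Traceback (most recent call last):
  File "fit.py", line 26, in <module>
    b=min((minimize(lambda q:np.abs(mask(q)-k).sum(),[c[0],c[1],yaw+d],method="Nelder-Mead",options=dict(initial_simplex=[[c[0],c[1],yaw+d],[c[0]+8,c[1],yaw+d],[c[0],c[1]+8,yaw+d],[c[0],c[1],yaw+d+8]])) for d in(-4,4)),key=lambda z:z.fun)
  File "fit.py", line 26, in <genexpr>
    b=min((minimize(lambda q:np.abs(mask(q)-k).sum(),[c[0],c[1],yaw+d],method="Nelder-Mead",options=dict(initial_simplex=[[c[0],c[1],yaw+d],[c[0]+8,c[1],yaw+d],[c[0],c[1]+8,yaw+d],[c[0],c[1],yaw+d+8]])) for d in(-4,4)),key=lambda z:z.fun)
           ~~~~~~~~^^^^^^^^^^^^^^^^^^^^^^^^^^^^^^^^^^^^^^^^^^^^^^^^^^^^^^^^^^^^^^^^^^^^^^^^^^^^^^^^^^^^^^^^^^^^^^^^^^^^^^^^^^^^^^^^^^^^^^^^^^^^^^^^^^^^^^^^^^^^^^^^^^^^^^^^^^^^^^^^^^^^^^^^^^^^^^^^^^^^^^^
    res = _minimize_neldermead(fun, x0, args, callback, bounds=bounds,
                               **options)
    fxcc = func(xcc)
    fx = function(np.copy(x), *(wrapper_args + args))
  File "fit.py", line 26, in <lambda>
    b=min((minimize(lambda q:np.abs(mask(q)-k).sum(),[c[0],c[1],yaw+d],method="Nelder-Mead",options=dict(initial_simplex=[[c[0],c[1],yaw+d],[c[0]+8,c[1],yaw+d],[c[0],c[1]+8,yaw+d],[c[0],c[1],yaw+d+8]])) for d in(-4,4)),key=lambda z:z.fun)
                                    ~~~~^^^
  File "fit.py", line 19, in mask
    pts=np.array([proj("top",Rz@np.array(p)+[q[0],q[1],4.5]) for p in b])
                  ~~~~^^^^^^^^^^^^^^^^^^^^^^^^^^^^^^^^^^^^^^
  File "h.py", line 9, in proj
    k=r.calibration(c);E=k["extrinsics"];p=E[:3,:3]@np.asarray(P,float)+E[:3,3];p=k["mtx"]@(p*[1,-1,-1]);return p[:2]/p[2]
ValueError: time passes only in moves, steps and waits
```

```bash
sed -i 's/^def ray/import functools\n@functools.cache\ndef cal(c):return r.calibration(c)\ndef ray/; s/k=r.calibration(c)/k=cal(c)/' h.py
cat >> fit.py <<'E'
o=cv2.imread("pics/crop1.png")
for x,y,z in [(110,25.5,38),(110,-25.5,38),(210,25.5,38),(210,-25.5,38),(110,36,38),(110,-36,38),(20,39,6),(20,-39,6),(110,32,6),(110,-32,6),(210,50,60),(210,-50,60),(372,50,60),(372,-50,60)]:
    u=(proj("top",R@np.array([x,y,z])+t)-[185,85])*4+1.5+[505,0];cv2.circle(o,tuple(int(v) for v in u.round()),2,(0,0,255),-1)
cv2.imwrite("pics/ov.png",cv2.resize(o[:,505:],None,fx=1.05,fy=1.05))
E
python3 fit.py
```

```text
chute [431.57 218.89   3.  ] [-0.4  -0.06 -1.45  0.41  1.62 -0.83 -1.56  0.95  1.8  -0.47]
L [ 540.8 -213.9  102. ] 2235.0 21796
R [ 544.3 -365.4  -99.2] 1322.0 20911
pot_tray [ 638. -267.   73.]
pot_bench [689. -17.  68.]
tray corners [[662.0, -95.0, 24.0], [719.0, -425.0, 24.0], [477.0, -469.0, 24.0], [419.0, -137.0, 24.0]]
```

View pics/ov.png

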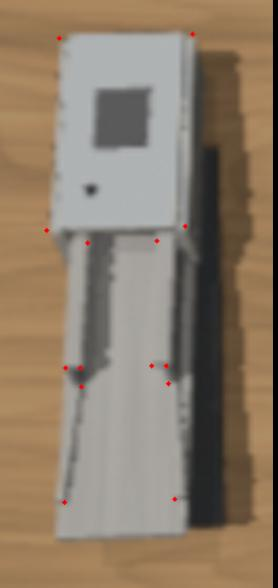

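```bash
sed -i 's/(675,218)/(688,218)/; s/(681,34)/(690,34)/; s/((-6,0,0),(620,512))/((-6,0,0),(620.5,512)),((110,0,38),(624,352)),((20,0,6),(625,478))/' fit.py; python3 fit.py|head -1
```

```text
chute [431.11 215.1    2.89] [ 0.74  0.12 -0.86 -0.58 -0.39 -0.23 -0.07  0.55 -0.25 -0.62 -0.13  1.09
```

View pics/ov.png

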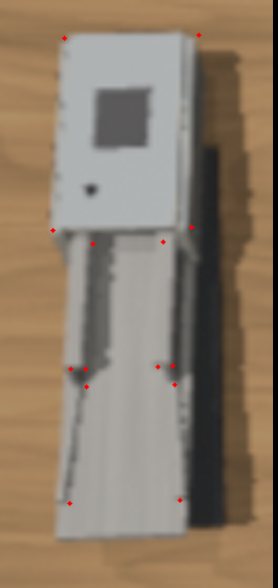

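drive_tool(steps=[[-0.51,-0.967,0,0,0,0,1],[-0.51,-0.967,0,0,0,0,1],[-0.51,-0.967,0,0,0,0,1],[-0.51,-0.967,0,0,0,0,1],[-0.51,-0.967,0,0,0,0,1],[-0.51,-0.967,0,0,0,0,1],[-0.51,-0.967,0,0,0,0,1],[-0.51,-0.967,0,0,0,0,1]], grip_force=40)

```text
t: 1.9
ee_pos: [359.0, -425.8, 231.4]
tool_rot: [-180.0, -0.0, -70.3]
ft_force: [0.5, 0.2, 0.2]
gripper_width: 85.5
```

drive_tool(steps=[[-0.51,-0.967,0,0,0,0,1],[-0.51,-0.967,0,0,0,0,1],[-0.51,-0.967,0,0,0,0,1],[-0.51,-0.967,0,0,0,0,1],[-0.51,-0.967,0,0,0,0,1],[-0.51,-0.967,0,0,0,0,1],[-0.51,-0.967,0,0,0,0,1],[-0.51,-0.967,0,0,0,0,1]])

```text
t: 2.9
ee_pos: [506.4, -264.6, 231.4]
tool_rot: [-180.0, -0.0, -70.3]
ft_force: [0.1, -0.7, -1.0]
gripper_width: 85.6
```

drive_tool(steps=[[-0.51,-0.967,0,0,0,0,1],[-0.51,-0.967,0,0,0,0,1],[0,0,0.6,0,0,-0.1717,1],[0,0,0.6,0,0,-0.1717,1],[0,0,0.6,0,0,-0.1717,1],[0,0,0.6,0,0,-0.1717,1],[0,0,0.6,0,0,-0.1717,1],[0,0,0.6,0,0,-0.1717,1]])

```text
t: 3.9
ee_pos: [542.7, -225.1, 141.0]
tool_rot: [-180.0, -0.0, -8.2]
ft_force: [0.4, 0.4, -0.8]
gripper_width: 85.4
```

drive_tool(steps=[[0,0,0.6,0,0,-0.1717,1],[0,0,0.6,0,0,-0.1717,1],[0,0,0,0,0,0,1]])

```text
t: 4.28
ee_pos: [542.4, -225.1, 110.6]
tool_rot: [-179.9, 0.1, 12.0]
ft_force: [-0.1, 0.3, -0.7]
gripper_width: 85.1
```

drive_tool(steps=[[0,0,1,0,0,0,1],[0,0,1,0,0,0,1],[0,0,1,0,0,0,1],[0,0,0.6,0,0,0,1],[0,0,0.5,0,0,0,1],[0,0,0,0,0,0,0.5],[0,0,0,0,0,0,0.5],[0,0,0,0,0,0,0.5]], grip_force=40)

```text
t: 5.28
ee_pos: [543.1, -226.4, 9.4]
tool_rot: [180.0, -0.0, 12.0]
ft_force: [0.2, 0.4, 2.8]
gripper_width: 59.3
```

drive_tool(steps=[[0,0,0,0,0,0,0.5],[0,0,0,0,0,0,0.5]])

```text
t: 5.52
ee_pos: [543.1, -226.4, 9.4]
tool_rot: [180.0, -0.0, 12.0]
ft_force: [-1.3, 1.1, 5.9]
gripper_width: 59.3
```

drive_tool(steps=[[0,0,-0.6,0,0,0,0.5],[0,0,-1,0,0,0,0.5],[0,0,-1,0,0,0.165,0.5],[0,0,-1,0,0,0.165,0.5],[0,0,-1,0,0,0.165,0.5],[0,0,-1,0,0,0.165,0.5],[0,0,-1,0,0,0.165,0.5],[0,0,-1,0,0,0.165,0.5]])

```text
t: 6.52
ee_pos: [542.5, -226.1, 200.4]
tool_rot: [180.0, -0.0, -47.7]
ft_force: [-1.0, 0.5, -1.6]
gripper_width: 59.1
```

drive_tool(steps=[[0,0,-0.5,0,0,0.165,0.5],[0,0,0,0,0,0.165,0.5],[0,0,0,0,0,0.165,0.5],[0,0,0,0,0,0.165,0.5],[-0.99,0.081,0,0,0,0,0.5],[-0.99,0.081,0,0,0,0,0.5],[-0.99,0.081,0,0,0,0,0.5],[-0.99,0.081,0,0,0,0,0.5]])

```text
t: 7.52
ee_pos: [528.8, -125.6, 211.6]
tool_rot: [180.0, 0.0, -86.8]
ft_force: [-0.3, 0.6, -1.8]
gripper_width: 58.8
```

drive_tool(steps=[[-0.99,0.081,0,0,0,0,0.5],[-0.99,0.081,0,0,0,0,0.5],[-0.99,0.081,0,0,0,0,0.5],[-0.99,0.081,0,0,0,0,0.5],[-0.99,0.081,0,0,0,0,0.5],[-0.99,0.081,0,0,0,0,0.5],[-0.99,0.081,0,0,0,0,0.5],[-0.99,0.081,0,0,0,0,0.5]])

```text
t: 8.52
ee_pos: [501.6, 71.0, 211.6]
tool_rot: [-180.0, -0.0, -86.8]
ft_force: [0.1, -0.4, -1.2]
gripper_width: 59.1
```

drive_tool(steps=[[-0.99,0.081,0,0,0,0,0.5],[-0.99,0.081,0,0,0,0,0.5],[-0.99,0.081,0,0,0,0,0.5],[-0.99,0.081,0,0,0,0,0.5],[-0.99,0.081,0,0,0,0,0.5],[-0.99,0.081,0,0,0,0,0.5],[0,0,0,-0.125,0,0,0.5],[0,0,0,-0.125,0,0,0.5]])

```text
t: 9.52
ee_pos: [481.2, 218.1, 212.2]
tool_rot: [164.8, 0.0, -86.7]
ft_force: [-0.0, -0.4, -2.0]
gripper_width: 58.7
```

```bash
cat > st.py <<'E'
from h import *
from scipy.spatial.transform import Rotation as Ro
o=r.get_obs();C=Ro.from_euler("xyz",[0,15,2.9],degrees=True);t=np.array([431.1,215.1,130])
A=Ro.from_euler("xyz",o["tool_rot"],degrees=True)
print("t",o["t"].__round__(2),"tcp chute",C.inv().apply(o["ee_pos"]-t).round(1),"force chute",C.inv().apply(o["ft_force"]).round(1),"w",round(o["gripper_width"],1))
print("tool axes in chute\n",(C.inv()*A).as_matrix().round(3),"j",o["joints"].round())
E
python3 - <<'E'
from st import *
a=r.grab_frame("scene");b=r.grab_frame("top")
cv2.imwrite("pics/p1.png",np.hstack([cv2.resize(a[200:400,230:470],None,fx=1.66,fy=1.66,interpolation=cv2.INTER_CUBIC),cv2.resize(b[80:240,170:330],None,fx=2.5,fy=2.5)[:332,:400]]))
E
```

```text
t 9.53 tcp chute [27.2  0.5 92.4] force chute [ 0.5 -0.4 -2. ] w 58.7
tool axes in chute
 [[ 0.007 -1.    -0.003]
 [-1.    -0.007 -0.001]
 [ 0.001  0.003 -1.   ]] j [ 16.  27.  96.   3.  72. 101.]
```

View pics/p1.png

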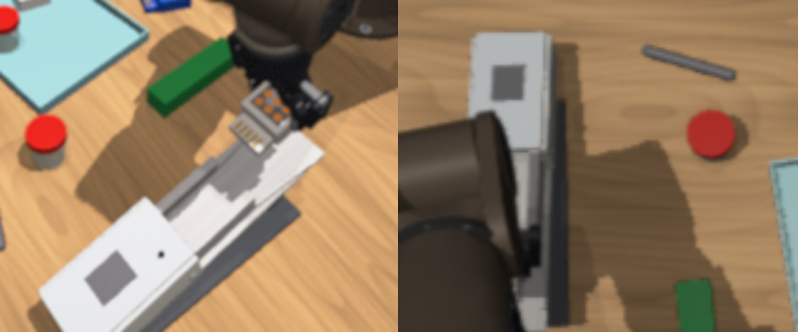

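Picture 6 shows cassette L held over the apron at about (265,120), tongue downhill, with the hood and pot undisturbed. Now I'll lower it.

drive_tool(steps=[[0,-0.2,1,0,0,0,0.5],[0,-0.2,1,0,0,0,0.5],[0,0,0.8,0,0,0,0.5],[0,0,0.4,0,0,0,0.5],[0,0,0.2,0,0,0,0.5],[0,0,0,0,0,0,0.5]])

```text
t: 10.38
ee_pos: [470.3, 216.2, 126.9]
tool_rot: [165.1, 0.0, -86.9]
ft_force: [1.0, 0.7, -2.3]
gripper_width: 59.1
```

```bash
python3 st.py|head -1
```

```text
t 10.38 tcp chute [38.7 -0.9  7.2] force chute [ 1.6  0.7 -1.9] w 59.1
```

drive_tool(steps=[[0,0,0.06,0,0,0,0.5],[0,0,0,0,0,0,0.5]])

```text
t: 10.62
ee_pos: [470.4, 216.1, 125.7]
tool_rot: [165.1, 0.0, -86.9]
ft_force: [0.3, 0.7, 3.0]
gripper_width: 59.3
```

drive_tool(steps=[[0,0,0.06,0,0,0,0.5],[0,0,0,0,0,0,0.5]])

```text
t: 10.88
ee_pos: [470.4, 216.2, 125.7]
tool_rot: [165.2, 0.0, -86.9]
ft_force: [-0.9, -1.0, 20.5]
gripper_width: 59.3
```

drive_tool(steps=[[0,0,-0.02,0,0,0,1],[0,0,0,0,0,0,1],[0,0,0,0,0,0,1],[0,0,-0.8,0,0,0,1],[0,0,-0.9,0,0,0,1],[0,0,-0.9,0,0,0,1],[0,1,0,0,0,0,0],[0,1,0,0,0,0,0]])

```text
t: 11.88
ee_pos: [437.6, 214.2, 199.9]
tool_rot: [165.0, -0.0, -87.0]
ft_force: [0.6, 0.5, 0.2]
gripper_width: 52.0
```

drive_tool(steps=[[0,0.2,0,0,0,0,0],[0,0,0,0,0,0,0]])

```text
t: 12.12
ee_pos: [433.8, 214.1, 201.2]
tool_rot: [165.0, -0.0, -86.9]
ft_force: [-0.3, -0.5, 0.0]
gripper_width: 12.4
```

```bash
python3 - <<'E'
from st import *
a=r.grab_frame("scene")
cv2.imwrite("pics/p2.png",cv2.resize(a[230:400,230:470],None,fx=3,fy=3,interpolation=cv2.INTER_CUBIC))
E
```

```text
t 12.12 tcp chute [-15.8  -1.1  69.5] force chute [-0.3 -0.5 -0. ] w 12.4
tool axes in chute
 [[ 0.003 -1.     0.001]
 [-1.    -0.003 -0.001]
 [ 0.001 -0.001 -1.   ]] j [ 17.  24. 103.   4.  67. 102.]
```

View pics/p2.png

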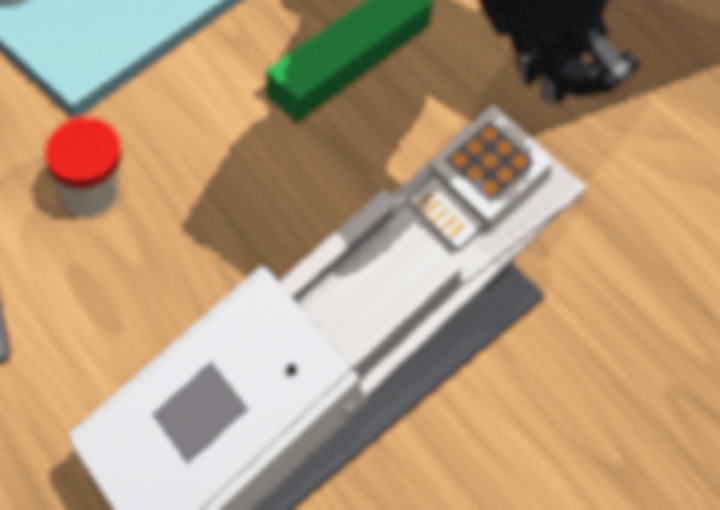

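Cassette L lies on the apron, tongue at (445,215) pointing downhill. I'll check its lateral placing against the model.

```bash
python3 - <<'E'
from st import *
im=cv2.imread("pics/p2.png")
def d(P,c):
    u=(proj("scene",C.apply(P)+t)-[230,230])*3+1;cv2.circle(im,tuple(int(v) for v in u.round()),3,c,-1)
for x,y,z in [(7,30,30),(7,-30,30),(71,30,30),(71,-30,30),(97,25,14),(97,-25,14)]:d([x,y,z],(0,0,255))
for P in [(-6,45,0),(-6,-45,0),(20,39,6),(20,-39,6),(110,25.5,38),(110,-25.5,38),(210,50,60),(210,-50,60)]:d(P,(255,0,0))
cv2.imwrite("pics/p2o.png",im[80:420,240:640])
E
```

```text
t 12.18 tcp chute [-15.6  -1.1  69.3] force chute [ 0.1  0.1 -0.5] w 4.5
tool axes in chute
 [[ 0.003 -1.     0.   ]
 [-1.    -0.003 -0.001]
 [ 0.001 -0.    -1.   ]] j [ 17.  24. 103.   4.  67. 102.]
```

View pics/p2o.png

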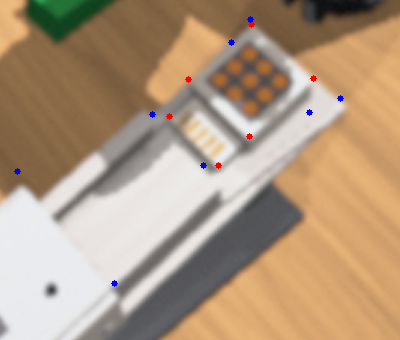

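```bash
python3 - <<'E'
from st import *
from scipy.optimize import least_squares
top=lambda u:((np.array(u)-[505,0]-1.5)/4+[185,85])
sc=lambda u:(np.array(u)-1)/3+230
# chute pts with hood half width symbol h, floor half width f
D=[("top","m",top((557,513))),("top","n",top((683,511))),("top","a",top((555,217))),("top","b",top((674,217))),("top","c",top((567,32))),("top","d",top((681,34))),
("scene","a",sc((357,375))),("scene","b",sc((264,268))),("scene","m",sc((586,187))),("scene","d",sc((71,437)))]
def pts(h,f):return dict(m=(-6,f,0),n=(-6,-f,0),a=(210,h,60),b=(210,-h,60),c=(372,h,60),d=(372,-h,60))
def res(q,cams):
    R=Ro.from_euler("xyz",[0,15,q[2]],degrees=True);p=pts(q[3],q[4])
    return np.concatenate([proj(c,R.apply(p[k])+[q[0],q[1],130])-u for c,k,u in D if c in cams])
for cams in (("top",),("scene",),("top","scene")):
    s=least_squares(res,[431,217,3,50,45],args=(cams,));print(cams,s.x.round(1),s.fun.round(1).tolist())
# cassette on chute from scene: block top corners, nose right top corner, with chute frame of joint fit
R=Ro.from_euler("xyz",[0,15,s.x[2]],degrees=True);o=np.array([s.x[0],s.x[1],130])
K=[((19,30,30),(487,222)),((-45,30,30),(548,168)),((19,-30,30),(436,161)),((45,25,14),(455,250)),((45,-25,14),(411,206))]
def rc(q):
    Z=Ro.from_euler("z",q[2],degrees=True)
    return np.concatenate([proj("scene",R.apply(Z.apply(p)+[q[0],q[1],0])+o)-sc(u) for p,u in K])
z=least_squares(rc,[50,0,0]);print("cassette in chute",z.x.round(1),z.fun.round(1))
E
```

```text
t 12.18 tcp chute [-15.6  -1.1  69.3] force chute [ 0.1  0.1 -0.5] w 4.5
tool axes in chute
 [[ 0.003 -1.     0.   ]
 [-1.    -0.003 -0.001]
 [ 0.001 -0.    -1.   ]] j [ 17.  24. 103.   4.  67. 102.]
('top',) [431.7 218.5   3.1  44.8  46.9] [-0.2, 0.2, -0.3, -0.4, 0.3, 0.4, 0.2, -0.6, 0.0, 0.9, 0.1, -0.5]
('scene',) [433.9 224.7   3.1  46.8  43.2] [0.1, -0.1, 0.2, -0.2, -0.1, 0.1, -0.2, 0.1]
('top', 'scene') [433.1 220.5   3.4  45.8  47. ] [-0.9, -0.2, -0.9, -0.9, -1.1, -0.0, -0.5, -1.1, -1.5, 0.6, -0.8, -1.0, -0.8, -2.1, -0.0, -1.1, 0.2, -0.3, -0.2, -0.6]
cassette in chute [53.3 -1.6 -2.2] [ 0.3  0.6  2.2 -0.5 -2.3  1.1  0.4  0.4 -0.8 -1.8]
```

drive_tool(steps=[[-0.12,0,1,0,0,0,0],[0,0,0.8,0,0,0,0],[0,0,0.44,0,0,0,0],[0,-0.3,0,0,0,0,0],[0,-0.3,0,0,0,0,0],[0,-0.3,0,0,0,0,0]])

```text
t: 12.92
ee_pos: [441.5, 217.5, 141.6]
tool_rot: [165.0, 0.0, -87.0]
ft_force: [-1.3, -0.5, 1.3]
gripper_width: -0.2
```

```bash
sed -i 's/15,2.9/15,3.1/; s/\[431.1,215.1,130\]/[432.5,220,130]/' st.py; python3 st.py
```

```text
t 12.93 tcp chute [ 5.5 -3.  13.5] force chute [-1.6 -0.4  0.9] w -0.2
tool axes in chute
 [[-0.001 -1.     0.001]
 [-1.     0.001  0.   ]
 [-0.    -0.001 -1.   ]] j [ 17.  29. 105.   4.  60. 101.]
```

drive_tool(steps=[[-0.02,-0.4,0,0,0,0,0],[-0.02,-0.4,0,0,0,0,0],[-0.02,-0.4,0,0,0,0,0],[-0.02,-0.4,0,0,0,0,0]])

```text
t: 13.42
ee_pos: [479.6, 221.6, 130.7]
tool_rot: [165.0, -0.0, -86.9]
ft_force: [-1.0, -0.3, 1.7]
gripper_width: -0.0
```

drive_tool(steps=[[-0.01,-0.4,0,0,0,0,0],[-0.01,-0.4,0,0,0,0,0],[-0.01,-0.4,0,0,0,0,0]])

```text
t: 13.8
ee_pos: [508.5, 223.8, 122.9]
tool_rot: [165.0, -0.0, -86.9]
ft_force: [-1.3, 1.1, 1.2]
gripper_width: 0.3
```

drive_tool(steps=[[0,-0.4,0,0,0,0,0],[0,-0.4,0,0,0,0,0],[0,-0.4,0,0,0,0,0],[0,-0.4,0,0,0,0,0],[0,0,0,0,0,0,0]])

```text
t: 14.42
ee_pos: [547.1, 225.7, 112.4]
tool_rot: [165.0, -0.0, -87.0]
ft_force: [0.6, -0.0, 0.8]
gripper_width: -0.1
```

```bash
python3 - <<'E'
from st import *
a=r.grab_frame("scene")
cv2.imwrite("pics/p3.png",cv2.resize(a[230:400,230:470],None,fx=3,fy=3,interpolation=cv2.INTER_CUBIC))
E
```

```text
t 14.43 tcp chute [115.3  -0.5  12.7] force chute [ 0.3 -0.1  0.9] w -0.1
tool axes in chute
 [[-0.001 -1.     0.   ]
 [-1.     0.001 -0.   ]
 [ 0.    -0.    -1.   ]] j [ 15.  38.  92.   3.  65. 100.]
```

View pics/p3.png

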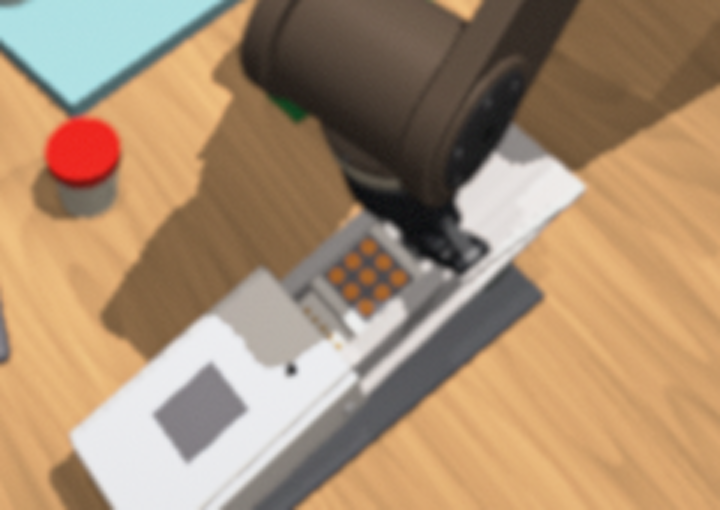

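The cassette's wells show at (370,275), under the lips, with its tongue entering the hood. Next is the second cassette.

drive_tool(steps=[[0,0.1,0,0,0,0,0],[0,0,-1,0,0,0,0],[0,0,-1,0,0,0,0],[0,0,-1,0,0,0,0],[0,0,-1,0,0,0,0],[0,0,0,0.125,0,0,1],[0,0,0,0.125,0,0,1],[0.963,0.0955,0,0,0,0,1]])

```text
t: 15.48
ee_pos: [567.3, 203.7, 210.9]
tool_rot: [-179.9, 0.0, -86.8]
ft_force: [0.8, 0.4, -0.2]
gripper_width: 54.5
```

drive_tool(steps=[[0.963,0.0955,0,0,0,0,1],[0.963,0.0955,0,0,0,0,1],[0.963,0.0955,0,0,0,0,1],[0.963,0.0955,0,0,0,0,1],[0.963,0.0955,0,0,0,0,1],[0.963,0.0955,0,0,0,0,1],[0.963,0.0955,0,0,0,0,1],[0.963,0.0955,0,0,0,0,1]])

```text
t: 16.48
ee_pos: [559.5, 8.9, 210.3]
tool_rot: [-180.0, -0.0, -86.9]
ft_force: [0.8, 0.3, 0.7]
gripper_width: 85.1
```

drive_tool(steps=[[0.963,0.0955,0,0,0,0,1],[0.963,0.0955,0,0,0,0,1],[0.963,0.0955,0,0,0,0,1],[0.963,0.0955,0,0,0,0,1],[0.963,0.0955,0,0,0,0,1],[0.963,0.0955,0,0,0,0,1],[0.963,0.0955,0,0,0,0,1],[0.963,0.0955,0,0,0,0,1]])

```text
t: 17.48
ee_pos: [550.8, -184.3, 210.3]
tool_rot: [-180.0, -0.0, -86.9]
ft_force: [-0.1, 0.9, 0.3]
gripper_width: 85.5
```

drive_tool(steps=[[0.963,0.0955,0,0,0,0,1],[0.963,0.0955,0,0,0,0,1],[0.963,0.0955,0,0,0,0,1],[0.963,0.0955,0,0,0,0,1],[0.963,0.0955,0,0,0,0,1],[0.963,0.0955,0,0,0,0,1],[0.963,0.0955,0,0,0,0,1]])

```text
t: 18.35
ee_pos: [543.4, -354.5, 210.0]
tool_rot: [180.0, -0.0, -86.9]
ft_force: [0.2, -0.0, 0.4]
gripper_width: 85.5
```

drive_tool(steps=[[0,0,0.5,0,0,-0.1625,1],[0,0,0.5,0,0,-0.1625,1],[0,0,0.5,0,0,-0.1625,1],[0,0,0.5,0,0,-0.1625,1],[0,0,0.5,0,0,-0.1625,1],[0,0,0.5,0,0,-0.1625,1],[0,0,0.5,0,0,-0.1625,1],[0,0,0.5,0,0,-0.1625,1]])

```text
t: 19.35
ee_pos: [543.5, -353.8, 109.6]
tool_rot: [180.0, -0.0, -8.6]
ft_force: [-0.4, -1.1, -0.6]
gripper_width: 85.5
```

drive_tool(steps=[[0,0,0,0,0,0,1]])

```text
t: 19.48
ee_pos: [543.2, -353.4, 109.2]
tool_rot: [-180.0, 0.1, -9.0]
ft_force: [-0.2, 0.2, -0.7]
gripper_width: 85.4
```

drive_tool(steps=[[0.12,0,1,0,0,0,1],[0,0,1,0,0,0,1],[0,0,1,0,0,0,1],[0,0,0.6,0,0,0,1],[0,0,0.4,0,0,0,1],[0,0,0,0,0,0,0.5],[0,0,0,0,0,0,0.5],[0,0,0,0,0,0,0.5]], grip_force=40)

```text
t: 20.48
ee_pos: [546.7, -353.6, 10.9]
tool_rot: [180.0, -0.1, -9.0]
ft_force: [-0.7, -0.5, 1.6]
gripper_width: 59.1
```

drive_tool(steps=[[0,0,0,0,0,0,0.5],[0,0,0,0,0,0,0.5]])

```text
t: 20.72
ee_pos: [546.7, -353.6, 10.8]
tool_rot: [180.0, -0.1, -9.0]
ft_force: [-1.7, 0.8, 6.8]
gripper_width: 59.0
```

drive_tool(steps=[[0,0,-0.6,0,0,0,0.5],[0,0,-1,0,0,0,0.5],[0,0,-1,0,0,-0.1702,0.5],[0,0,-1,0,0,-0.1702,0.5],[0,0,-1,0,0,-0.1702,0.5],[0,0,-1,0,0,-0.1702,0.5],[0,0,-1,0,0,-0.1702,0.5],[0,0,-1,0,0,-0.1702,0.5]])

```text
t: 21.72
ee_pos: [546.2, -353.2, 201.7]
tool_rot: [180.0, 0.0, 52.7]
ft_force: [-0.3, -0.0, -2.3]
gripper_width: 59.0
```

drive_tool(steps=[[0,0,-0.4,0,0,-0.1702,0.5],[0,0,0,0,0,-0.1702,0.5],[0,0,0,0,0,-0.1702,0.5],[0,0,0,0,0,-0.1702,0.5],[0.965,-0.039,0,0,0,0,0.5],[0.965,-0.039,0,0,0,0,0.5],[0.965,-0.039,0,0,0,0,0.5],[0.965,-0.039,0,0,0,0,0.5]])

```text
t: 22.72
ee_pos: [537.0, -255.5, 210.3]
tool_rot: [180.0, 0.0, 93.2]
ft_force: [0.3, 0.2, -1.5]
gripper_width: 58.8
```

drive_tool(steps=[[0.965,-0.039,0,0,0,0,0.5],[0.965,-0.039,0,0,0,0,0.5],[0.965,-0.039,0,0,0,0,0.5],[0.965,-0.039,0,0,0,0,0.5],[0.965,-0.039,0,0,0,0,0.5],[0.965,-0.039,0,0,0,0,0.5],[0.965,-0.039,0,0,0,0,0.5],[0.965,-0.039,0,0,0,0,0.5]])

```text
t: 23.72
ee_pos: [518.4, -63.4, 210.1]
tool_rot: [180.0, 0.0, 93.2]
ft_force: [0.5, -0.0, -1.8]
gripper_width: 59.2
```

drive_tool(steps=[[0.965,-0.039,0,0,0,0,0.5],[0.965,-0.039,0,0,0,0,0.5],[0.965,-0.039,0,0,0,0,0.5],[0.965,-0.039,0,0,0,0,0.5],[0.965,-0.039,0,0,0,0,0.5],[0.965,-0.039,0,0,0,0,0.5],[0.965,-0.039,0,0,0,0,0.5],[0.965,-0.039,0,0,0,0,0.5]])

```text
t: 24.72
ee_pos: [499.6, 128.7, 210.1]
tool_rot: [180.0, 0.0, 93.2]
ft_force: [0.6, -0.0, -1.7]
gripper_width: 59.1
```

drive_tool(steps=[[0.965,-0.039,0,0,0,0,0.5],[0.965,-0.039,0,0,0,0,0.5],[0.965,-0.039,0,0,0,0,0.5],[0.965,-0.039,0,0,0,0,0.5],[0,0,0,0.125,0,0,0.5],[0,0,0,0.125,0,0,0.5],[0,0,0,0,0,0,0.5]])

```text
t: 25.6
ee_pos: [491.4, 223.8, 209.1]
tool_rot: [-165.0, 0.0, 93.2]
ft_force: [-0.8, -0.5, -1.5]
gripper_width: 59.0
```

```bash
python3 st.py
```

```text
t 25.6 tcp chute [36.5  0.7 91.7] force chute [-0.4 -0.4 -1.7] w 59.0
tool axes in chute
 [[-0.001  1.    -0.   ]
 [ 1.     0.001 -0.001]
 [-0.001 -0.    -1.   ]] j [ 16.  28.  95.   3.  72. -79.]
```

drive_tool(steps=[[0,0,1,0,0,0,0.5],[0,0,1,0,0,0,0.5],[0,0,0.8,0,0,0,0.5],[0,0,0.4,0,0,0,0.5],[0,0,0.12,0,0,0,0.5],[0,0,0.04,0,0,0,0.5],[0,0,0,0,0,0,0.5]])

```text
t: 26.48
ee_pos: [469.6, 222.3, 129.3]
tool_rot: [-165.1, -0.0, 93.2]
ft_force: [-0.3, 0.1, -1.6]
gripper_width: 59.3
```

```bash
python3 st.py
```

```text
t 26.48 tcp chute [36.   0.3  9. ] force chute [ 0.2  0.1 -1.6] w 59.3
tool axes in chute
 [[-0.001  1.     0.001]
 [ 1.     0.001 -0.   ]
 [-0.     0.001 -1.   ]] j [ 16.  32. 102.   4.  60. -79.]
```

drive_tool(steps=[[0,0,0.06,0,0,0,0.5],[0,0,0,0,0,0,0.5]])

```text
t: 26.72
ee_pos: [469.0, 222.2, 127.5]
tool_rot: [-165.0, 0.0, 93.2]
ft_force: [0.4, -0.2, -1.2]
gripper_width: 59.0
```

drive_tool(steps=[[0,0,0.03,0,0,0,0.5],[0,0,0,0,0,0,0.5]])

```text
t: 26.98
ee_pos: [469.0, 222.2, 127.5]
tool_rot: [-165.1, -0.0, 93.2]
ft_force: [-0.4, -2.3, 6.1]
gripper_width: 59.0
```

drive_tool(steps=[[0,0,0,0,0,0,1],[0,0,0,0,0,0,1],[0,0,0,0,0,0,1],[0,0,-0.8,0,0,0,1],[0,0,-0.9,0,0,0,1],[0,0,-0.9,0,0,0,1],[0,-1,0,0,0,0,0],[0,-1,0,0,0,0,0]])

```text
t: 27.98
ee_pos: [436.7, 220.4, 202.5]
tool_rot: [-165.0, 0.0, 93.2]
ft_force: [-0.1, 0.9, 0.3]
gripper_width: 51.7
```

drive_tool(steps=[[0,-0.2,0,0,0,0,0],[0,0,0,0,0,0,0],[0,0,0,0,0,0,0]])

```text
t: 28.35
ee_pos: [433.1, 220.2, 203.4]
tool_rot: [-165.0, 0.0, 93.2]
ft_force: [0.1, -1.1, 0.1]
gripper_width: 0.4
```

```bash
python3 - <<'E'
from st import *
a=r.grab_frame("scene")
cv2.imwrite("pics/p4.png",cv2.resize(a[230:400,230:470],None,fx=3,fy=3,interpolation=cv2.INTER_CUBIC))
E
```

```text
t 28.35 tcp chute [-18.4   0.2  71.1] force chute [-0.  -1.1  0.1] w 0.4
tool axes in chute
 [[-0.001  1.     0.   ]
 [ 1.     0.001 -0.   ]
 [-0.     0.    -1.   ]] j [ 17.  24. 103.   4.  68. -78.]
```

View pics/p4.png

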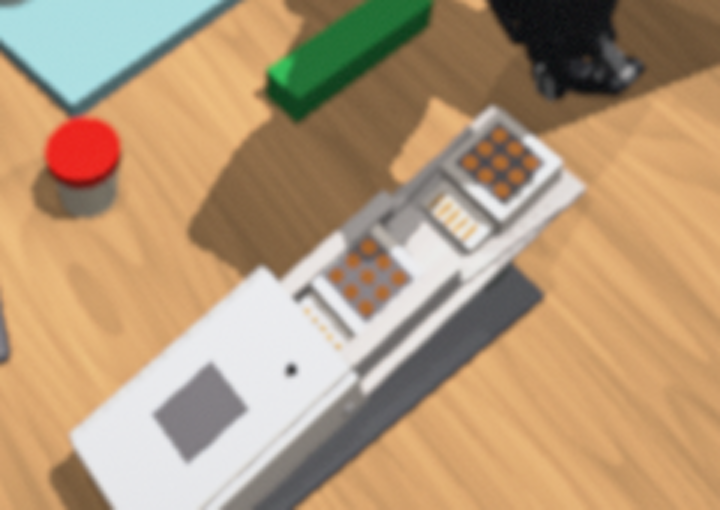

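Both cassettes lie in line: the first at (370,275) in the channel, the second at (490,170) on the apron. Now I'll push.

drive_tool(steps=[[0,0,1,0,0,0,0],[0,0,0.8,0,0,0,0],[0,0,0.48,0,0,0,0],[0,0.4,0,0,0,0,0],[0,0.4,0,0,0,0,0],[0,0.4,0,0,0,0,0]])

```text
t: 29.15
ee_pos: [447.9, 221.1, 141.2]
tool_rot: [-165.1, -0.0, 93.2]
ft_force: [0.1, 0.2, 1.1]
gripper_width: -0.0
```

drive_tool(steps=[[0,0.4,0,0,0,0,0],[0,0.4,0,0,0,0,0],[0,0.4,0,0,0,0,0],[0,0.4,0,0,0,0,0]])

```text
t: 29.65
ee_pos: [485.8, 223.1, 130.4]
tool_rot: [-165.0, 0.0, 93.2]
ft_force: [-1.0, 0.4, 1.3]
gripper_width: 0.1
```

drive_tool(steps=[[0,0.4,0,0,0,0,0],[0,0.4,0,0,0,0,0],[0,0.4,0,0,0,0,0],[0,0.4,0,0,0,0,0]])

```text
t: 30.15
ee_pos: [524.4, 225.3, 120.0]
tool_rot: [-165.0, 0.0, 93.2]
ft_force: [-1.1, -0.3, 2.3]
gripper_width: 0.0
```

```bash
python3 st.py
```

```text
t 30.15 tcp chute [91.5  0.3 14.2] force chute [-1.7 -0.2  1.9] w 0.0
tool axes in chute
 [[-0.001  1.    -0.   ]
 [ 1.     0.001 -0.   ]
 [-0.    -0.    -1.   ]] j [ 15.  36.  95.   3.  64. -80.]
```

drive_tool(steps=[[0,0.4,0,0,0,0,0],[0,0.3,0,0,0,0,0],[0,0.1,0,0,0,0,0]])

```text
t: 30.52
ee_pos: [543.4, 226.3, 114.8]
tool_rot: [-165.0, 0.0, 93.2]
ft_force: [-1.5, -0.3, 1.1]
gripper_width: -0.1
```

drive_tool(steps=[[0,0.06,0,0,0,0,0],[0,0.06,0,0,0,0,0]])

```text
t: 30.78
ee_pos: [545.9, 226.5, 114.2]
tool_rot: [-165.0, 0.0, 93.2]
ft_force: [-0.7, 0.6, -0.1]
gripper_width: 0.1
```

drive_tool(steps=[[0,0.06,0,0,0,0,0],[0,0.06,0,0,0,0,0]])

```text
t: 31.02
ee_pos: [548.9, 226.7, 113.5]
tool_rot: [-165.0, 0.0, 93.2]
ft_force: [-0.9, -1.2, -1.0]
gripper_width: 0.0
```

drive_tool(steps=[[0,0.06,0,0,0,0,0],[0,0.06,0,0,0,0,0]])

```text
t: 31.28
ee_pos: [551.9, 226.8, 112.7]
tool_rot: [-165.0, 0.0, 93.2]
ft_force: [-1.2, 0.2, -0.0]
gripper_width: 0.0
```

```bash
python3 st.py|head -1
```

```text
t 31.27 tcp chute [120.    0.3  14.2] force chute [-1.1  0.2 -0.3] w 0.0
```

drive_tool(steps=[[0,0.05,0,0,0,0,0],[0,0.05,0,0,0,0,0]])

```text
t: 31.52
ee_pos: [554.2, 226.9, 112.0]
tool_rot: [-165.0, 0.0, 93.2]
ft_force: [-0.2, 0.3, 1.1]
gripper_width: 0.3
```

drive_tool(steps=[[0,0.05,0,0,0,0,0],[0,0.05,0,0,0,0,0]])

```text
t: 31.78
ee_pos: [556.7, 227.1, 111.4]
tool_rot: [-165.0, 0.0, 93.2]
ft_force: [-1.4, 0.3, 0.0]
gripper_width: -0.1
```

drive_tool(steps=[[0,0.05,0,0,0,0,0],[0,0.05,0,0,0,0,0]])

```text
t: 32.02
ee_pos: [558.3, 227.2, 111.0]
tool_rot: [-164.9, 0.0, 93.2]
ft_force: [-8.9, -0.2, 7.4]
gripper_width: -0.0
```

```bash
python3 st.py|head -1
```

```text
t 32.02 tcp chute [126.7   0.3  14.2] force chute [-10.6   0.3   4.8] w -0.0
```

drive_tool(steps=[[0,0.04,0,0,0,0,0],[0,0.04,0,0,0,0,0],[0,0.04,0,0,0,0,0]])

```text
t: 32.4
ee_pos: [560.6, 227.3, 110.4]
tool_rot: [-164.8, 0.0, 93.2]
ft_force: [-8.9, -0.2, 6.8]
gripper_width: -0.2
```

```bash
python3 st.py|head -1
```

```text
t 32.4 tcp chute [129.    0.4  14.2] force chute [-10.4   0.3   4.3] w -0.2
```

drive_tool(steps=[[0,0.05,0,0,0,0,0],[0,0.05,0,0,0,0,0],[0,0.05,0,0,0,0,0],[0,0.05,0,0,0,0,0]])

```text
t: 32.9
ee_pos: [565.4, 227.6, 109.1]
tool_rot: [-164.8, 0.0, 93.2]
ft_force: [-9.2, -0.9, 6.8]
gripper_width: -0.2
```

```bash
python3 st.py|head -1
```

```text
t 32.9 tcp chute [134.    0.4  14.2] force chute [-10.7  -0.4   4.2] w -0.2
```

drive_tool(steps=[[0,0.05,0,0,0,0,0],[0,0.04,0,0,0,0,0],[0,0,0,0,0,0,0]])

```text
t: 33.28
ee_pos: [567.7, 227.7, 108.5]
tool_rot: [-164.8, 0.0, 93.2]
ft_force: [-7.8, -0.2, 7.1]
gripper_width: 0.1
```

drive_tool(steps=[[0,-0.2,0,0,0,0,0],[0,-0.4,0,0,0,0,0],[0,0,-1,0,0,0,0],[0,0,-1,0,0,0,0],[0,0,-1,0,0,0,0],[0,-1,-0.5,0,0,0,0],[0,-1,0,0,0,0,0],[0,-1,0,0,0,0,0]])

```text
t: 34.28
ee_pos: [503.6, 224.1, 216.3]
tool_rot: [-165.0, -0.0, 93.2]
ft_force: [0.1, 0.3, -0.2]
gripper_width: -0.0
```

```bash
python3 - <<'E'
from st import *
a=r.grab_frame("scene")
cv2.imwrite("pics/p5.png",cv2.resize(a[150:400,190:470],None,fx=2.4,fy=2.4,interpolation=cv2.INTER_CUBIC))
E
```

```text
t 34.27 tcp chute [ 46.5   0.2 101.8] force chute [ 0.2  0.3 -0.2] w -0.0
tool axes in chute
 [[-0.001  1.     0.001]
 [ 1.     0.001 -0.   ]
 [-0.     0.001 -1.   ]] j [ 16.  29.  93.   3.  74. -79.]
```

View pics/p5.png

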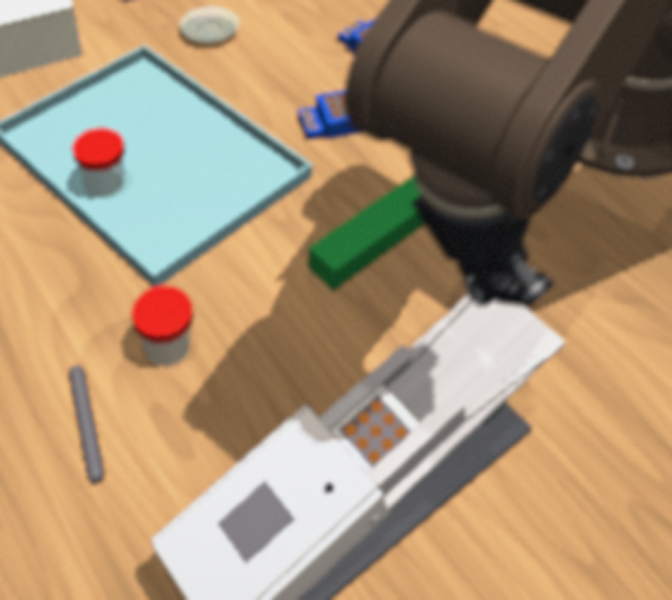

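The second cassette sits at (375,430) in the channel just short of the hood, with the first ahead of it inside. Both pots are standing and the arm is clear.

```bash
python3 -c "
from rig import r
print(r.finish_job(), r.get_obs()['t'])"
```

```text
the job is handed in; nothing more can be done
the job is handed in; nothing more can be done
```

Both cassettes are in the chute, wells up and tongues downhill, and the job is handed in at about 34.3 s. I laid each on the apron and pushed it in from behind with closed fingertips.

**Plunger:** the push drag was about 1–2 N until the plunger gave, when the force rose to about 10.6 N. That was with the tool at 125–127 mm along the chute. I pushed on to about 136 mm at a steady force, with no end-stop rise. That puts it about 10 mm in (9.5–11 mm), worked out from tool travel and force because I had no direct reading of the plunger.

**Last picture:** after I backed off, the second cassette sits in the channel at the hood's edge, both pots are upright where they were, and the arm touches nothing.

**Not seen or disagreeing:**
- **Contact between cassettes:** the joint is hidden in the hood. I infer they touch from the force passing through the pair to the plunger.
- **Chute position:** the two cameras disagreed by about 6 mm sideways on where the chute is. As a result the first cassette was laid a few mm off centre, but it went in with low force.

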